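# Stand the long brass column up against the bench stop

## Robot

A 6-joint arm with a two-finger parallel gripper is mounted at the origin on the work surface. World frame = base frame: x ahead of the robot, y to its left, z up, the work surface at z = 0. Lengths are in m, angles in degrees, forces in N, time in s.
With the tool pointing down it reaches from about 0.4 to 0.825 m from the base axis. Payload 7 kg.
Tool frame: the origin (TCP) lies midway between the tips of the shut fingers; the grasp point (between the pads) lies 19 mm behind it; z points along the fingers, y is the line along which they close (so a half turn about z gives the same grasp; the last joint's range is limited). The gripper opens to 88 mm and grips with 3 to 60 N. Pads are 19 mm wide; open, the fingers measure 130 mm over their backs; the gripper's body (78 mm by 193 mm) begins 47 mm behind the grasp point.
Start: joints at [92.309, 20.546, 0.682, 0, -70.136, -16.507], TCP at [0.166, 0.654, 0.227] pointing down, gripper open.
Joint ranges: [-176.03, 176.03], [-82.01, 121.73], [-58.28, 71.71], [-173.87, 95.51], [-174.79, -0.11], [-173.66, 173.66]. Speed limits (degrees/s): [136.94, 136.94, 172.46, 180, 180, 180].

## Interface

Orientations are given as a 3x3 rotation matrix whose columns are the frame's x, y, z axes.
In Python, from rig import robot gives the robot as it stands. Calls block until the motion is done:
- robot.goto(position, orientation): joint-space move of the TCP to a pose.
- robot.servo_line(position, ori=None, speed=0.15): straight line of the TCP; ori=None keeps the orientation; speed is the mean speed in m/s.
- robot.movej(angles): joint-space move.
- robot.move_gripper(opening): opening from 0.0 (shut) to 1.0 (fully open); the grip force is fixed at half the most; returns when the fingers have stopped.
- robot.dwell(seconds).
- robot.ik(position, orientation): joint angles nearest the present ones, or None.
- robot.grab_frame(name): name is "side" or "top"; returns (picture, depth): 384x512x3 uint8, red, green, blue; 384x512 float32, m along the optical axis (not along the pixel's ray), 0 where there is no reading.
- robot.camera_info(name): a dict with "vfov" (degrees; the focal length in pixels is half the picture's height over the tangent of half this angle, whatever the lens; pixels are square), "cx", "cy" (the principal point, pixels), "k1" (the pictures are not rectified: a ray, as slopes to the right and down, at radius r is drawn at 1 + k1 r^2 times it, then the intrinsics apply), "view" (4x4, takes a point from world to camera coordinates). Camera axes: x right, y down, z forward; pixel columns grow to the right and rows downward; lengths in m; the calibration is good to about 2 mm. A picture is of the moment at which its call begins. camera_info takes no time and is no camera call.
A pose or a line that the arm cannot do raises robot.Unreachable and nothing moves.
- robot.job_done(): hands the job in; it is judged then, once.
Readings, each from a call of its own:
- robot.read_t(): time.
- robot.read_qpos(): joint angles.
- robot.read_qvel(): joint speeds.
- robot.read_effort(): joint torques, N m.
- robot.read_position(): TCP position.
- robot.read_tcp_rot(): TCP orientation.
- robot.read_force(): force on the tool from outside, world axes, zero at the start.
- robot.read_ft_torque(): the same for the moment, N m.
- robot.read_grip_width(): opening from 0.0 (shut) to 1.0 (fully open).
- robot.read_finger_force(): force on a finger pad.
Only numpy, scipy, OpenCV 4.12 (cv2) and the standard library are available. Lean on these libraries where they do the work, as an engineer would, in place of code of your own. Each camera call takes 0.05 s, during which the arm holds its last target. There are 200 camera calls.

## Task

Two brass columns lie on the paper-covered polishing table, feet towards the wooden bench stop. Take the longer one, slide it along the table until its foot butts against the face of the stop, then raise its head, keeping the foot down on the table at the stop, until it stands upright there, and let go so that its head can be polished. Leave the shorter column lying where it is.

Things in the scene. Friction and masses are not known exactly. Their poses are not given: they have to be found in the camera images.
- column_center (a point): Centre of the longer brass column: a smooth cylinder 48 mm in diameter, 160 mm long, about 0.45 kg, flat ends, with a 10 mm long, 18 mm thick spigot on its head end only. The point is on the axis, 80 mm from the foot and 80 mm from the head's shoulder; x runs along the column from foot to head. It starts lying loose on the table (axis 24 mm up), beside the shorter column, on either side of it.
- column_foot (a point): Centre of the flat foot of the longer column, on its axis; axes as for column_center. At the start the foot points towards the stop and lies about 30 to 70 mm from its face, the column up to 0.2 rad off square to it. Held between rubbery finger pads it turns only stiffly about their closing line and creeps out of them if made to turn far: let the gripper lean over with the rising column.
- stop: Wooden bench stop, fixed to the table: a plain pale timber batten 280 mm long, 45 mm thick and 70 mm high, with two small blocks behind it. The origin is the middle of the lower edge of its flat upright face, at table height; x points out of the face, level, towards the columns; y runs along the face (140 mm to each side); z is up.
- short_center (a point): Centre of the shorter brass column, to be left alone: the same 48 mm diameter and the same look, but 105 mm long (plus the 10 mm spigot). Point on its axis, x from foot to head. It lies beside the longer one, their feet 150 to 190 mm apart along the stop.
There are look-alikes about, which are no part of the job. What is shaped like the part that bears column_center but blue is not meant.

How it is judged (in metres and radians):
On the way, in this order (a step that is already met when the one before it is completed fails the run):
1. the longer column lies with its foot butted against the face of the stop (foot centre within 15 mm of the face) (angle between column_center's own x axis and vertical above 1.35 rad and x of column_foot in the frame of stop below 0.015 m and y of column_foot in the frame of stop between -0.14 and 0.14 m), for 0.1 s.
2. it is half raised, leaning head up at 30 to 60 degrees, with its foot on the table and at the stop (foot centre within 45 mm of the face and below 40 mm) (angle between column_center's own x axis and vertical between 0.52 and 1.05 rad and x of column_foot in the frame of stop below 0.045 m and height (world z) of column_foot below 0.04 m and y of column_foot in the frame of stop between -0.14 and 0.14 m), for 0.1 s.
At the end, for the whole second after the job is handed in: The longer column stands upright on its foot on the table (within 10 degrees), at rest, in front of the stop's face with at most 20 mm between them (foot centre 15 to 44 mm from the face, within the stop's length); the shorter column lies within 30 mm of where it was (angle between column_center's own x axis and vertical below 0.175 rad and x of column_foot in the frame of stop between 0.015 and 0.044 m and height (world z) of column_foot below 0.008 m and linear speed of column below 0.03 m/s and angular speed of column below 0.2 rad/s and distance of short_center from where it was at the start of the episode below 0.03 m and y of column_foot in the frame of stop between -0.14 and 0.14 m); the robot touches nothing.
It fails at once if the longer column's foot is lifted off the table (its centre more than 60 mm up) (height (world z) of column_foot above 0.06 m).
It fails at once if the shorter column is moved more than 30 mm (distance of short_center from where it was at the start of the episode above 0.03 m).
It also fails if it takes over 42 s, if anything falls off the work surface, if the arm or the gripper's body presses on something with over 40 N, if the wrist force passes 120 N, or if a joint passes its speed limit or range.

## Working session

There is one attempt and no reset: what is moved stays moved. The work goes in short steps, each a Python script; the robot and the scene stay as the last script left them, time stands still between calls to the robot, and variables do not carry over. Pictures are saved under pics/ and viewed, at most 10 in all, crops included, and the job is handed in when it is done.

```bash
mkdir -p pics; cat > h.py <<'E'
import numpy as np, cv2
from rig import robot
def K(name):
    c=robot.camera_info(name); f=192/np.tan(np.radians(c["vfov"])/2); return c,f
def cloud(name,depth):
    c,f=K(name); v,u=np.mgrid[0:384,0:512]
    xd=(u-c["cx"])/f; yd=(v-c["cy"])/f
    rd=np.hypot(xd,yd); r=rd.copy()
    for _ in range(20): r=rd/(1+c["k1"]*r*r)
    s=1/(1+c["k1"]*r*r)
    P=np.stack([xd*s*depth,yd*s*depth,depth,np.ones_like(depth)],-1)
    W=P@np.linalg.inv(np.array(c["view"])).T
    W[depth<=0]=np.nan
    return W[...,:3]
def shot(name,tag):
    im,d=robot.grab_frame(name); cv2.imwrite(f"pics/{tag}.png",im[...,::-1]); np.savez(f"pics/{tag}.npz",im=im,d=d)
    return im,d,cloud(name,d)
E
python3 - <<'E'
from h import *
for n in("side","top"):
    im,d,W=shot(n,n+"0"); c,f=K(n); print(n,f,c["cx"],c["cy"],c["k1"],np.round(np.linalg.inv(np.array(c["view"])),3).tolist())
a=cv2.imread("pics/side0.png");b=cv2.imread("pics/top0.png")
cv2.imwrite("pics/both0.png",cv2.resize(np.vstack([a,b]),(800,1200))[:1200]) 
print(robot.read_t(),robot.read_tcp_rot())
E
```

```text
side 381.30748960984704 259.20626704456765 188.006726584108 0.020088497286655196 [[-0.83, -0.422, 0.364, 0.36], [-0.557, 0.625, -0.546, 0.417], [0.003, -0.656, -0.755, 0.546], [0.0, 0.0, 0.0, 1.0]]
top 397.131196985701 261.5556962016774 191.68246747926477 -0.08342522536228794 [[-0.011, -0.982, 0.189, 0.453], [-1.0, 0.007, -0.024, 0.041], [0.023, -0.189, -0.982, 0.833], [0.0, 0.0, 0.0, 1.0]]
0.1 [[ 9.69438494e-01 -2.45334392e-01 -2.07356374e-04]
 [-2.45334426e-01 -9.69437381e-01 -1.47736740e-03]
 [ 1.61430013e-04  1.48308849e-03 -9.99998887e-01]]
```

View pics/top0.png

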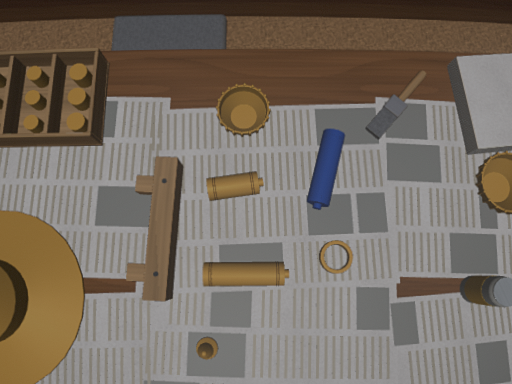

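View pics/side0.png

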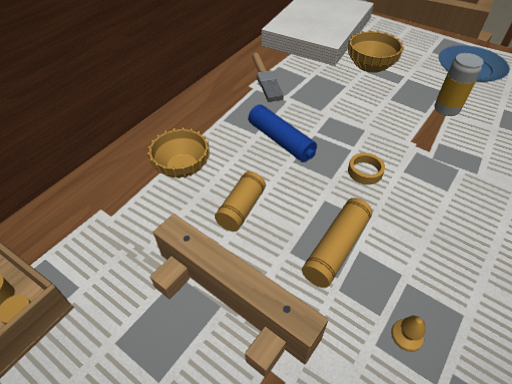

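The top view shows three long-cylinder candidates: a brass one at (245,273), about 85 px long; a brass one at (235,185), about 55 px long; and a blue one at (327,168). The longer brass cylinder at (245,273) fits the description. Its foot is at the left, near (203,273), and its spigot is at the right, near (288,273). The stop's face is the batten's right edge, from (181,158) to (165,300).

```bash
cat > meas.py <<'E'
from h import *
def comps(tag,n="top"):
    z=np.load(f"pics/{tag}.npz"); im,d=z["im"],z["d"]; W=cloud(n,d)
    hsv=cv2.cvtColor(im,cv2.COLOR_RGB2HSV)
    return im,W,hsv
def axisfit(W,m):
    P=W[m&(W[...,2]>0.012)]; P=P[np.isfinite(P).all(1)]
    (c,(w,h),a)=cv2.minAreaRect((P[:,:2]*1000).astype(np.float32))
    top=P[P[:,2]>0.044][:,:2]; ctr=top.mean(0)
    u=np.linalg.svd(top-ctr)[2][0]
    s=(P[:,:2]-ctr)@u
    return c,w,h,a,ctr,u,np.percentile(s,[0.5,99.5]),np.nanpercentile(P[:,2],98),len(P)
E
python3 - <<'E'
from meas import *
im,W,hsv=comps("top0")
print("table z",np.nanmedian(W[330:370,260:350,2]))
m=cv2.inRange(hsv,(10,140,70),(28,255,255))
n,l,st,ce=cv2.connectedComponentsWithStats(m)
for i in range(1,n):
    if st[i,4]>500 and 195<ce[i][0]<300 and 150<ce[i][1]<300:
        print(st[i],ce[i]); print(axisfit(W,l==i))
# stop: top surface
z=W[...,2]; s=((z>0.062)&(z<0.078)).astype(np.uint8); s[:,:120]=0; s[:,200:]=0; s[:140]=0;s[310:]=0
n,l,st,ce=cv2.connectedComponentsWithStats(s); i=1+st[1:,4].argmax()
P=W[l==i]; print("stop",st[i],np.median(P[:,2]),cv2.minAreaRect((P[:,:2]*1000).astype(np.float32)))
# face edge: the min y per x bin
xs=np.arange(P[:,0].min()+.01,P[:,0].max()-.01,.005)
e=np.array([[x,P[abs(P[:,0]-x)<.0025,1].min()] for x in xs]); k=np.polyfit(e[:,0],e[:,1],1); print("edge y=",k,np.std(e[:,1]-np.polyval(k,e[:,0])))
a=im[130:320,130:360]; cv2.imwrite("pics/crop.png",cv2.resize(a[...,::-1],None,fx=3.4,fy=3.1,interpolation=3))
E
```

```text
table z 0.000576555524765876
[212 268  64  17 584] [239.38869863 277.91438356]
((437.43890380859375, 58.40013885498047), 123.38587951660156, 31.12281036376953, 89.41803741455078, array([0.43892283, 0.07061609]), array([-0.06316518, -0.99800309]), array([-0.04840039,  0.07418387]), np.float64(0.04953562891793798), 584)
stop [ 142  156   36  146 3422] 0.06997807530699379 ((533.9105224609375, 218.48245239257812), (46.57616424560547, 281.43817138671875), 86.50823974609375)
edge y= [-0.05118108  0.2239298 ] 0.0005647698976930607
```

View pics/crop.png

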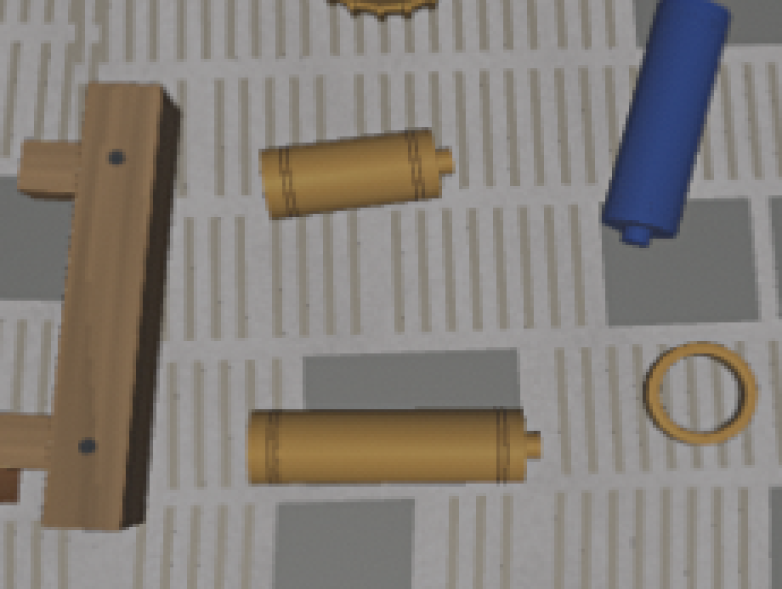

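The crop shows the short column at about (350,172), the long one at (395,445) with its foot left and spigot right, the blue look-alike at (665,120), and the stop's face at left. This confirms the long brass column. The colour mask was incomplete, so I'll refit using height and check IK in the same run.

```bash
cat > plan.py <<'E'
from meas import *
n=np.array([-0.0511,-0.9987,0]); n/=np.linalg.norm(n); Z=np.array([0,0,1.])
def rot(h,ang,flip):
    # h: level unit vector foot->head at start; tool z = down tilted by ang so the body leans to head side
    tz=-np.cos(ang)*Z-np.sin(ang)*h
    ty=np.cross(Z,h)*flip
    return np.column_stack([np.cross(ty,tz),ty,tz])
def tcp(g,R): return g+0.019*R[:,2]
def face(x): return np.array([x,0.2239298-0.05118*x,0])
E
python3 - <<'E'
from plan import *
im,W,hsv=comps("top0")
for nm,(r0,r1,c0,c1) in dict(long=(255,292,198,295),short=(165,205,202,268)).items():
    m=np.zeros(W.shape[:2],bool); m[r0:r1,c0:c1]=1
    print(nm,[np.round(q,4) for q in axisfit(W,m)[4:]], axisfit(W,m)[:4])
for x0 in(.44,.46):
  for L in(.12,.135):
   for a0 in(0,30,45,55):
    for flip in(1,-1):
        r=[]
        for th in np.radians(np.arange(0,91,15)):
            R=rot(n,np.radians(a0)-th,flip)
            g=face(x0)+n*(.004+.024*np.sin(th)+L*np.cos(th))+Z*(.025*np.cos(th)+L*np.sin(th))
            q=robot.ik(tcp(g,R),R); r.append(q is not None)
        print(x0,L,a0,flip,''.join('01'[i] for i in r), None if q is None else np.round(q))
E
```

```text
long [array([0.4419, 0.0594]), array([-0.0015, -1.    ]), array([-0.0795,  0.0874]), np.float64(0.0494), np.int64(2032)] ((441.1134033203125, 54.64567184448242), 169.5262908935547, 47.42673110961914, 89.50228118896484)
short [array([0.6215, 0.0799]), array([-0.1357,  0.9907]), array([-0.0604,  0.0527]), np.float64(0.0497), np.int64(1233)] ((622.4902954101562, 75.62142181396484), 47.65884017944336, 115.20793914794922, 7.810068607330322)
0.44 0.12 0 1 1111111 [  64.   54.  -21.   24. -103.   96.]
0.44 0.12 0 -1 1111111 [  64.   54.  -21.   24. -103.  -84.]
0.44 0.12 30 1 1111111 [ 62.  37. -25.  21. -85. 101.]
0.44 0.12 30 -1 1111111 [ 62.  37. -25.  21. -85. -79.]
0.44 0.12 45 1 1111111 [ 60.  29. -28.  19. -76. 105.]
0.44 0.12 45 -1 1111111 [ 60.  29. -28.  19. -76. -75.]
0.44 0.12 55 1 1111111 [ 58.  23. -30.  17. -69. 108.]
0.44 0.12 55 -1 1111111 [ 58.  23. -30.  17. -69. -72.]
0.44 0.135 0 1 1111111 [  64.   53.  -22.   24. -104.   96.]
0.44 0.135 0 -1 1111111 [  64.   53.  -22.   24. -104.  -84.]
0.44 0.135 30 1 1111111 [ 62.  36. -25.  21. -87. 102.]
0.44 0.135 30 -1 1111111 [ 
[... 471 characters left out ...]
  23. -86. -78.]
0.46 0.12 45 1 1111111 [ 59.  30. -27.  20. -76. 106.]
0.46 0.12 45 -1 1111111 [ 59.  30. -27.  20. -76. -74.]
0.46 0.12 55 1 1111111 [ 56.  24. -29.  18. -69. 109.]
0.46 0.12 55 -1 1111111 [ 56.  24. -29.  18. -69. -71.]
0.46 0.135 0 1 1111111 [  62.   53.  -20.   26. -105.   97.]
0.46 0.135 0 -1 1111111 [  62.   53.  -20.   26. -105.  -83.]
0.46 0.135 30 1 1011111 [ 61.  37. -24.  23. -87. 103.]
0.46 0.135 30 -1 1111111 [ 61.  37. -24.  23. -87. -77.]
0.46 0.135 45 1 1111111 [ 59.  28. -26.  20. -78. 106.]
0.46 0.135 45 -1 1111111 [ 59.  28. -26.  20. -78. -74.]
0.46 0.135 55 1 1111111 [ 56.  23. -28.  18. -71. 110.]
0.46 0.135 55 -1 1111111 [ 56.  23. -28.  18. -71. -70.]
```

Long column: foot at about (0.442, 0.140), axis along −y, length 167 mm with the spigot (170 expected) and height 49 mm. Short column: 115 mm long with its spigot. Foot to stop face is about 61 mm, as described. Next I'll grasp with the tool leaning 40° over the head.

```bash
python3 - <<'E'
from plan import *
h=np.array([-0.0015,-1,0]); foot=np.array([.4417,.140,.0245]); a0=np.radians(40); L=.125
g=foot+h*L+Z*.0015
best=None
for f in(1,-1):
    R=rot(h,a0,f); q=robot.ik(tcp(g,R)-.13*R[:,2],R)
    print(f,np.round(q,1))
    if best is None or abs(q[5]+16.5)<best[0]: best=(abs(q[5]+16.5),f,R)
f,R=best[1:]; print("flip",f)
robot.goto(tcp(g,R)-.13*R[:,2],R)
robot.servo_line(tcp(g,R),speed=.1); print(robot.read_force())
robot.move_gripper(0.0); print(robot.read_grip_width()*88,robot.read_finger_force(),robot.read_force(),robot.read_t(),robot.read_position()-tcp(g,R))
shot("top","top1")
shot("side","side1")
E
```

```text
1 [ -18.    19.6  -15.3  -39.5  -74.  -144.3]
-1 [-18.   19.6 -15.3 -39.5 -74.   35.7]
flip -1
[-0.2256234  -0.51499612 -0.14623983]
47.542003651736415 29.995620846748352 [ 0.75585399 -0.26542816  0.72496026] 5.0333 [ 3.48542350e-04 -6.76055467e-05  5.66367045e-05]
```

View pics/side1.png

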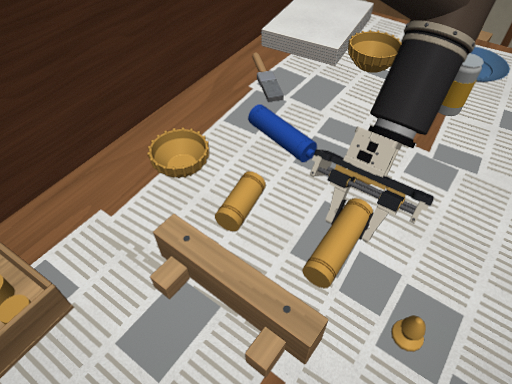

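The side view shows the fingers straddling the long column near its head, around (365,215). The width reads 47.5 mm. Now I'll slide it to the stop and feel for contact.

```bash
python3 - <<'E'
from plan import *
a0=np.radians(40); L=.125; R=rot(n,a0,-1); F=face(.445)
G=lambda gap: F+n*(gap+L)+Z*.026
robot.servo_line(tcp(G(.010),R),R,speed=.06)
f0=robot.read_force(); print(f0)
gap=.010
while gap>-.010:
    gap-=.0015; robot.servo_line(tcp(G(gap),R),R,speed=.02)
    f=robot.read_force()-f0
    if f@n>10: break
robot.dwell(.3)
print("gap",gap,robot.read_force()-f0,robot.read_grip_width()*88,robot.read_t())
for c in("top","side"): shot(c,c+"2")
a=cv2.imread("pics/side2.png"); b=cv2.imread("pics/top2.png")[130:320,130:360]
cv2.imwrite("pics/c2.png",np.hstack([cv2.resize(a,(400,300)),cv2.resize(b,(400,300))]))
E
```

```text
[0.3432067  1.21907131 0.83864704]
gap -0.0034999999999999983 [ -0.3061936  -16.30334855   8.40948326] 47.46256389118626 8.6917
```

View pics/c2.png

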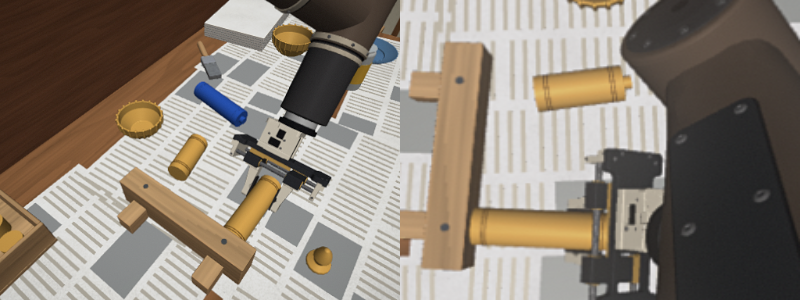

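Both views show the foot butted against the face, and contact was felt at about −3 mm. The short column is untouched. Now I'll raise it along the path that keeps the foot in the corner, with a small clearance.

```bash
python3 - <<'E'
from plan import *
a0=np.radians(40); L=.124; F=face(.445)
def pose(td,gap,dz):
    t=np.radians(td); R=rot(n,a0-t,-1)
    g=F+n*(gap+.024*np.sin(t)+L*np.cos(t)-.0015*np.sin(t))+Z*(dz+.0245*np.cos(t)+L*np.sin(t)+.0015*np.cos(t))
    return tcp(g,R),R
p,R=pose(0,.0015,.001); robot.servo_line(p,R,speed=.02); f0=robot.read_force(); print(f0)
for td in range(9,91,9):
    p,R=pose(td,.0015,.0015)
    robot.servo_line(p,R,speed=.05)
    if td==45: robot.dwell(.3); shot("side","side45")
    f=robot.read_force(); print(td,np.round(f,1))
    if np.linalg.norm(f)>45: print("STOP"); break
print(robot.read_t(),robot.read_grip_width()*88)
for c in("top","side"): shot(c,c+"3")
a=cv2.imread("pics/side3.png"); b=cv2.imread("pics/side45.png"); c=cv2.imread("pics/top3.png")
cv2.imwrite("pics/c3.png",np.hstack([a[120:384,150:450],b[120:384,150:450]]))
E
```

```text
[-0.75268906 -1.00877647 -3.96778012]
9 [ 0.1 -0.1 -4.9]
18 [-0.5  2.  -5.1]
27 [-0.2 -0.1 -4.2]
36 [-0.1 -0.2 -5.2]
45 [ 0.4 -0.5 -5.2]
54 [-0.1 -0.5 -4.3]
63 [ 0.4  0.5 -5.9]
72 [-0.5 -1.4 -5.5]
81 [ 0.8 -0.2 -5.4]
90 [-0.6 -0.8 -5.5]
14.1 47.33195660496363
```

View pics/c3.png

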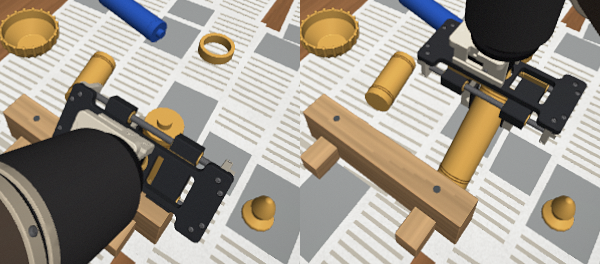

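In the 45° frame the foot is at the stop and on the table. In the 90° frame the column is upright, with its spigot at about (165,118) in the crop. Forces show only the column's weight. I'll check the head's height and position, lower until contact, and look at the result.

```bash
cat > head.py <<'E'
from plan import *
def head(tag,cam="side"):
    im,W,hsv=comps(tag,cam); m=cv2.inRange(hsv,(10,110,60),(30,255,255))>0
    X=W; near=m&(np.hypot(X[...,0]-.445,X[...,1]-.174)<.045)&(X[...,2]>.14)
    P=X[near]; sp=P[P[:,2]>P[:,2].max()-.004]; sh=P[(P[:,2]<P[:,2].max()-.006)&(P[:,2]>P[:,2].max()-.016)]
    A=np.c_[sh[:,:2]-sh[:,:2].mean(0),np.ones(len(sh))]; k=np.linalg.lstsq(A,sh[:,2],rcond=None)[0]
    c=np.r_[sp.mean(0)]; print(tag,len(sp),len(sh),"spigot",c.round(4),"shoulder plane",k.round(4),"gap",(c-face(c[0]))@n)
E
python3 - <<'E'
from head import *
head("side3"); head("top3","top")
f0=robot.read_force(); p0=np.array(robot.read_position()); d=0
while d<.010:
    d+=.0007; robot.servo_line(p0-Z*d,speed=.02)
    if robot.read_force()[2]-f0[2]>5: break
print("lowered",d,robot.read_force()-f0,robot.read_t())
shot("side","side4"); head("side4")
E
```

```text
side3 1 45 spigot [0.472  0.2061 0.2002] shoulder plane [ 0.0912 -0.3282  0.1886] gap -0.006301845358650474
top3 19 0 spigot [0.4444 0.2173 0.1907] shoulder plane [0. 0. 0.] gap -0.016078203101275383
lowered 0.0014 [7.47232576e-01 6.07561227e-03 6.31897030e+00] 14.7
side4 6 32 spigot [0.4636 0.2043 0.1957] shoulder plane [ 0.0141 -0.3657  0.1861] gap -0.004119418275856953head.py:6: RuntimeWarning: Mean of empty slice.
  A=np.c_[sh[:,:2]-sh[:,:2].mean(0),np.ones(len(sh))]; k=np.linalg.lstsq(A,sh[:,2],rcond=None)[0]
  ret = um.true_divide(
```

```bash
python3 - <<'E'
from plan import *
im,W,hsv=comps("side4","side"); m=cv2.inRange(hsv,(10,110,60),(30,255,255)); 
box=np.zeros_like(m); box[215:290,285:350]=1; m=(m>0)&(box>0)
P=W[m]; P=P[np.isfinite(P).all(1)]
for a,b in((.164,.176),(.152,.1635)):
    Q=P[(P[:,2]>a)&(P[:,2]<b)]; print(len(Q),np.median(Q,0).round(4),Q.min(0).round(4),Q.max(0).round(4))
A=np.c_[Q[:,:2]-Q[:,:2].mean(0),np.ones(len(Q))]; k,_,_,_=np.linalg.lstsq(A,Q[:,2],rcond=None); print(k.round(3))
c=np.median(P[(P[:,2]>.164)&(P[:,2]<.176)],0); print("gap",(c-face(c[0]))@n)
cv2.imwrite("pics/c4.png",cv2.resize(im[170:320,240:400,::-1],None,fx=3.5,fy=3.5,interpolation=3))
E
```

```text
228 [0.4418 0.1772 0.1699] [0.4312 0.1651 0.164 ] [0.452  0.243  0.1752]
676 [0.4412 0.1738 0.1599] [0.42   0.1503 0.1521] [0.4668 0.1987 0.1635]
[-0.001 -0.045  0.16 ]
gap 0.02404013690307975
```

View pics/c4.png

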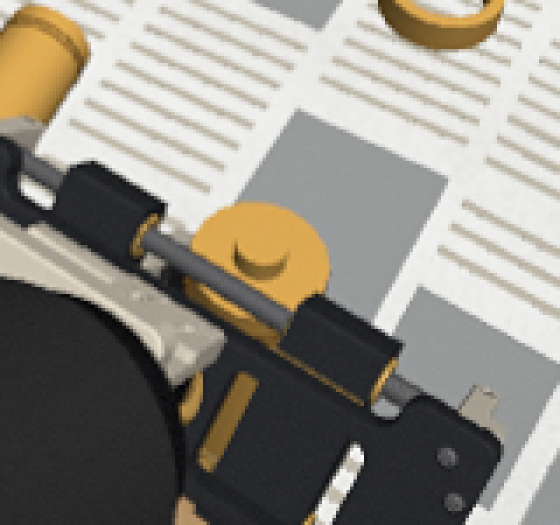

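The head's shoulder is at z = 0.160 and level within 2.6°, and the foot is down about 24 mm from the face. I'll release, back out along the fingers, and look.

```bash
python3 - <<'E'
from plan import *
robot.move_gripper(1.0); robot.dwell(.3)
R=np.array(robot.read_tcp_rot()); p=np.array(robot.read_position())
robot.servo_line(p-.17*R[:,2],speed=.1)
robot.dwell(.3); print(robot.read_t(),robot.read_force(),robot.read_position())
for c in("top","side"): im,d,W=shot(c,c+"5")
P=W[(W[...,2]>.164)&(W[...,2]<.176)&(np.hypot(W[...,0]-.445,W[...,1]-.174)<.03)]
c=np.median(P,0); print(len(P),c,"gap",(c-face(c[0]))@n)
a=cv2.imread("pics/side5.png"); b=cv2.imread("pics/top5.png")
cv2.imwrite("pics/c5.png",np.hstack([cv2.resize(a,(400,300)),cv2.resize(b,(400,300))]))
E
```

```text
18.0583 [-0.37903305  0.28906772 -0.48818875] [0.44946973 0.29194333 0.22144606]
200 [0.443291   0.17607937 0.16980881] gap 0.025129927383303163
```

View pics/c5.png

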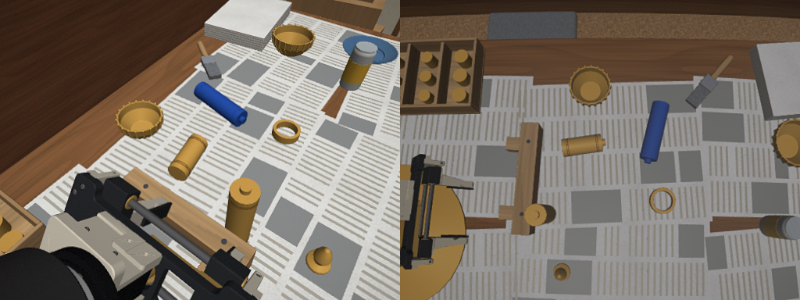

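Both views show the long column standing upright at the stop, at (243,205) in the side half and (538,215) in the top half. The short column has not moved, and the gripper is clear with no force on it. I'm handing it in.

```bash
python3 -c "
from rig import robot
print(robot.job_done(),robot.read_t())"
```

```text
the job is handed in; nothing more can be done
the job is handed in; nothing more can be done
```

The longer column stands upright and released, its foot centre about 25 mm from the stop's face; the shorter one lies where it was, and I handed the job in at about 18 s of the 42 s allowed (no verdict was returned).

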